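# Transfer a row of reagent bottles to another rack in reverse order

## Task

Move the four bottles from the white rack into the empty green rack, one to a place, in reverse order: the bottle that stands nearest the yellow end of the white rack goes to the place farthest from the yellow end of the green rack, the next one beside it, and so on. Keep them upright, stand each fully down inside its place, and leave the glassware and other things round about where they are.

Things in the scene. Friction and masses are not known exactly. Their poses are not given: they have to be found in the camera images.
- white_rack: white bottle rack, fixed, 82 x 304 x 20 mm (x, y, z) plus a 20 mm yellow block on its +y end (always the left one seen from the robot). Origin: centre of its underside on the bench; y along the row to the yellow end. Four places 66 mm square, centres x = 0, y = +111, +37, -37, -111 mm, floor at z = 8 mm, walls 8 mm thick, tops at z = 20 mm. Holds the bottles at the start, in any order.
- green_rack: green bottle rack, fixed, 82 x 304 x 20 mm (x, y, z) plus a 20 mm yellow block on its +y end (always the left one seen from the robot). Origin: centre of its underside on the bench; y along the row to the yellow end. Four places 66 mm square, centres x = 0, y = +111, +37, -37, -111 mm, floor at z = 8 mm, walls 8 mm thick, tops at z = 20 mm. Empty at the start.
- red_bottle: small brown indicator bottle with a broad red cap and pale label, 43 mm diameter, 77 mm high; about 41 mm wide at 36 to 44 mm above its underside, 0.08 kg. Round, upright, loose. Origin: centre of its underside, z up its axis. Starts in one of the white rack's places.
- orange_bottle: small indicator bottle with a white cap, pale label and orange contents at its foot, 47 mm diameter, 79 mm high; about 45 mm wide at 36 to 44 mm above its underside, 0.08 kg. Round, upright, loose. Origin: centre of its underside, z up its axis. Starts in one of the white rack's places.
- blue_jar: plain blue plastic jar with a blue cap, 44 mm diameter, 80 mm high, straight-sided at 36 to 44 mm above its underside, 0.12 kg. Round, upright, loose. Origin: centre of its underside, z up its axis. Starts in one of the white rack's places.
- dark_bottle: small dark reagent bottle with a dark grey cap, 51 mm diameter, 93 mm high, about 50 mm wide at 36 to 44 mm above its underside, 0.15 kg. Round, upright, loose. Origin: centre of its underside, z up its axis. Starts in one of the white rack's places.
- red_clip: fixed red name clip, 26 mm wide (y), 22 mm high, on the robot-side (-x) rail of the white rack, in front of the place where the small brown bottle with red cap stood at the start, which it marks for the whole job. Origin: on the bench, 47 mm from the place's centre along the rack's -x; axes as the rack's.
- orange_clip: fixed orange name clip, 26 mm wide (y), 22 mm high, on the robot-side (-x) rail of the white rack, in front of the place where the small bottle with white cap and orange foot stood at the start, which it marks for the whole job. Origin: on the bench, 47 mm from the place's centre along the rack's -x; axes as the rack's.
- blue_clip: fixed blue name clip, 26 mm wide (y), 22 mm high, on the robot-side (-x) rail of the white rack, in front of the place where the blue jar stood at the start, which it marks for the whole job. Origin: on the bench, 47 mm from the place's centre along the rack's -x; axes as the rack's.
- black_clip: fixed black name clip, 26 mm wide (y), 22 mm high, on the robot-side (-x) rail of the white rack, in front of the place where the dark bottle with grey cap stood at the start, which it marks for the whole job. Origin: on the bench, 47 mm from the place's centre along the rack's -x; axes as the rack's.
- wash: tall translucent wash bottle with a bent nozzle, 74 mm diameter, 253 mm high; loose bystander, to be left alone, beyond the racks. Origin: centre of its underside.
- flask: clear conical flask, 85 mm diameter, 144 mm high; loose bystander, to be left alone, beyond the racks. Origin: centre of its underside.
- cylinder: clear measuring cylinder, 63 mm foot, 209 mm high; loose bystander, to be left alone, beyond the racks. Origin: centre of its underside.

How it is judged:
By the outcome, as a careful person would: the job done as asked, in the order asked, and still so for the second after the job is handed in, with the robot touching nothing.
It also fails if it takes over 96 s, if anything falls off the work surface, if the arm or the gripper's body presses on something with over 40 N, if the wrist force passes 120 N, or if a joint passes its speed limit or range.

## Robot

A 6-joint arm with a two-finger parallel gripper is mounted at the origin on a cart in front of the work surface, level with it; the furniture and walls round the work are solid. World frame = base frame: x ahead of the robot, y to its left, z up, the work surface at z = 0. Lengths are in m, angles in rad, forces in N, time in s.
With the tool pointing down it reaches from about 0.25 to 0.775 m from the base axis. Payload 4 kg.
Tool frame: the origin (TCP) lies at the very end of the fingers, on their centre line; the grasp point (between the pads) lies 19 mm behind it (robot.grip_point_offset is the distance from the TCP to the grasp point, in m); z points along the fingers, y is the line along which they close (so a half turn about z gives the same grasp; the last joint's range is limited). The gripper opens to 85 mm and grips with 20 to 120 N. Pads are 22 mm wide; open, the fingers measure 114 mm over their backs; the gripper's body (76 mm by 85 mm) begins 54 mm behind the grasp point. The pads swing forward as they close: fully open they stand 13 mm farther back than shut.
Start: joints at [1.148, 0.087, 1.371, -0, 1.684, -0.103], TCP at [0.173, 0.522, 0.231] pointing down, gripper open.
Joint ranges: [-3.1, 3.1], [-0.76, 2.03], [0.27, 2.55], [-1.08, 4.22], [0.17, 2.65], [-2.57, 2.57]. Speed limits (rad/s): [2.79, 2.79, 3.14, 3.14, 3.14, 3.14].

## Interface

Orientations are given as a rotation vector (axis times angle).
In Python, from cell import robot gives the robot as it stands.
- The arm moves only by the shell command python3 -m inch 'ROWS' [FORCE]. ROWS is JSON, a list of rows, each a list of 5 numbers: the opening, from -1 (shut) to 1 (fully open), then the shift along the world's x, y, z in m, then the turn about the world's z in degrees. In form: [[hand, tx, ty, tz, yaw], ...]. A call has 1 to 12 rows; each row shifts and turns the commanded pose from where the row before left it; what a row does not reach is not made up. A row lasts 1/8 s, in which the tool goes at most 62.5 mm and 10.7 degrees, less where a joint would pass 70% of its speed; a pose out of reach is approached as far as the arm can. A call is refused whole if a number of a shift passes 0.0625 or a number of a turn 10.7, either way. A call with a gripper value outside its range is refused whole. The fingers move at their own pace and stop on an object; FORCE is the grip in N (left out, the last holds). Time passes only in rows, so rows that do not move let the fingers close. It gives the time, the measured TCP pose, the force, the opening and the grip force at its end, in the units of the state.
- robot.sense(): the state, without advancing time (a new reading comes with each control period).
- robot.capture(name): name is "scene" or "top"; returns a dict with "pixels" (384x512x3 uint8, red, green, blue), "depth" (384x512 float32, m along the optical axis (not along the pixel's ray), 0 where there is no reading), "fx", "fy", "cx", "cy" (pixels), "R" (3x3) and "t" (3): a world point X has camera coordinates R X + t. Camera axes: x right, y down, z forward; pixel columns grow to the right and rows downward; lengths in m; the calibration is good to about 2 mm. A picture is of the moment at which its call begins.
- robot.sign_off(): hands the job in; it is judged then, once.
The state is a dict: "time_s": time; "joint_pos": joint angles; "joint_velocities": joint speeds; "joint_efforts": joint torques, N m; "tool_pos": TCP position; "eef_rot": TCP orientation; "force": force on the tool from outside, world axes, zero at the start; "ft_torque": the same for the moment, N m; "opening": opening from 0.0 (shut) to 1.0 (fully open); "grip_force": force on a finger pad.
Only numpy, scipy, OpenCV 4.12 (cv2) and the standard library are available. Lean on these libraries where they do the work, as an engineer would, in place of code of your own. Each camera call takes 0.05 s, during which the arm holds its last target. There are 200 camera calls.

## Working session

There is one attempt and no reset: what is moved stays moved. The work goes in short steps, Python scripts to look and compute and a shell command to move; the robot and the scene stay as the last step left them, time stands still between calls to the robot, and variables do not carry over. Pictures are saved under pics/ and viewed, at most 14 in all, crops included, and the job is handed in when it is done.

```bash
mkdir -p pics; cat > h.py <<'E'
from cell import robot
import cv2, numpy as np
def cap(n):
    c=robot.capture(n); np.savez('pics/%s.npz'%n,**c); return c
def world(c):
    d=c["depth"]; v,u=np.mgrid[:384,:512]
    P=np.stack([(u-c["cx"])/c["fx"]*d,(v-c["cy"])/c["fy"]*d,d],-1)
    return (P-c["t"])@c["R"]
E
python3 - <<'E'
from h import *
for n in("scene","top"):
    c=cap(n); cv2.imwrite(f'pics/{n}1.png',cv2.cvtColor(c["pixels"],cv2.COLOR_RGB2BGR))
    print(n,(-np.array(c["R"]).T@c["t"]).round(3), c["R"], c["fx"])
print(robot.sense())
E
```

```text
scene [ 0.099 -0.012  1.071] [[-0.0192803  -0.99971902  0.01378972]
 [-0.89266638  0.01100054 -0.45058375]
 [ 0.45030545 -0.02099701 -0.89262765]] 437.6643471083545
top [ 0.408 -0.025  1.015] [[ 0.00544826 -0.99996577 -0.00622622]
 [-0.97962215 -0.0040871  -0.20080773]
 [ 0.20077541  0.00719339 -0.97961089]] 387.85066655850966
{'time_s': 0.1, 'joint_pos': array([ 1.14787326e+00,  8.78983686e-02,  1.37213548e+00, -2.22890133e-05,
        1.68361527e+00, -1.03061061e-01]), 'joint_velocities': array([-7.60524434e-04, -1.43655507e-03, -4.24756418e-03,  1.65134872e-04,
        1.92386015e-05,  4.03770054e-04]), 'joint_efforts': array([ 1.80809668e-03, -3.53018653e+01, -3.14217854e+01, -1.47109877e-04,
        7.95065513e-03,  1.73786180e-06]), 'tool_pos': array([0.17273973, 0.52168254, 0.23023033]), 'eef_rot': array([-0.50022078, -3.10099167,  0.00312776]), 'force': array([0.53561924, 0.3013834 , 1.02403595]), 'ft_torque': array([ 0.01541589, -0.02056246,  0.00496152]), 'grip_force': 0.0, 'opening': 0.9985962193015314}
```

View pics/scene1.png

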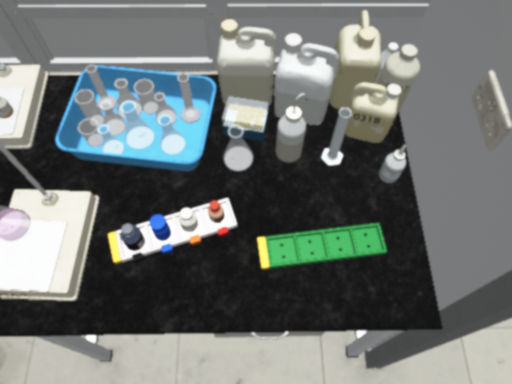

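View pics/top1.png

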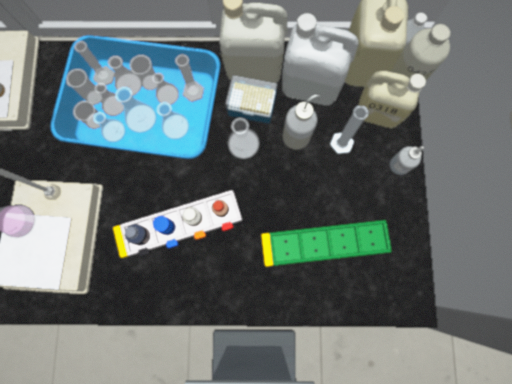

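The racks' yellow ends are on the left. In the top view the white rack reads dark (137,234), blue (164,225), orange (191,215), red (220,208), and the green rack spans (265..390, 222..265). Next I measure the poses.

```bash
cat > m.py <<'E'
from h import *
def rect(W,mask,name):
    P=W[mask]; p=P[:,:2].astype(np.float32)
    (cx,cy),(w,h),a=cv2.minAreaRect(p); b=cv2.boxPoints(((cx,cy),(w,h),a))
    e=b[1]-b[0],b[2]-b[1]; e=max(e,key=np.linalg.norm); e=e if e[1]>0 else -e
    ang=np.degrees(np.arctan2(-e[0],e[1]))
    print(name,'c',round(cx,4),round(cy,4),'size',round(w,3),round(h,3),'yaw',round(ang,2),'z90',np.percentile(P[:,2],[10,50,90]).round(4),len(p))
def big(m):
    n,l,s,_=cv2.connectedComponentsWithStats(m.astype(np.uint8)); return l==1+np.argmax(s[1:,4])
if __name__=="__main__":
  for n in("scene","top"):
    c=cap(n); W=world(c); hsv=cv2.cvtColor(c["pixels"],cv2.COLOR_RGB2HSV); H,S,V=[hsv[...,i].astype(int) for i in range(3)]
    x,y,z=W[...,0],W[...,1],W[...,2]
    box=(x>.25)&(x<.62)&(y>-.45)&(y<.45)&(c["depth"]>0)
    rect(W,big(box&(H>45)&(H<80)&(S>120)&(V>60)),'green')
    g=big(box&(H>45)&(H<80)&(S>120)&(V>60)&(z>.016)); rect(W,g,'greentop')
    yel=box&(H>20)&(H<35)&(S>150)&(V>150)
    k,l,s,_=cv2.connectedComponentsWithStats(yel.astype(np.uint8))
    for i in range(1,k):
        if s[i,4]>30: rect(W,l==i,'yellow')
    rect(W,big(box&(y>0)&(S<60)&(V>150)&(z<.03)&(z>.003)),'white')
    k,l,s,_=cv2.connectedComponentsWithStats((box&(z>.04)&(y>0)&(y<.4)).astype(np.uint8))
    for i in range(1,k):
        if s[i,4]<30: continue
        P=W[l==i]; t=P[:,2].max(); q=P[P[:,2]>np.percentile(P[:,2],80)-.006]
        q=P[P[:,2]>np.median(np.sort(P[:,2])[-40:])-.005]
        (cx,cy),r=cv2.minEnclosingCircle(q[:,:2].astype(np.float32))
        print('bottle',round(cx,4),round(cy,4),'r',round(r,4),'mean',q[:,:2].mean(0).round(4),'top',np.sort(P[:,2])[-40:].mean().round(4),len(q))
E
python3 m.py
```

```text
green c 0.4941 -0.2093 size 0.095 0.312 yaw 6.78 z90 [0.0042 0.0082 0.0189] 3843
greentop c 0.4876 -0.205 size 0.083 0.302 yaw 6.61 z90 [0.0167 0.0186 0.0211] 903
yellow c 0.4936 0.34 size 0.096 0.021 yaw -71.02 z90 [-0.0028  0.0138  0.0193] 68
yellow c 0.4745 -0.0414 size 0.093 0.018 yaw -83.87 z90 [-0.0016  0.0131  0.0189] 66
white c 0.5381 0.1793 size 0.085 0.305 yaw 17.87 z90 [0.0054 0.0119 0.0203] 2023
bottle 0.5709 0.0767 r 0.0132 mean [0.5708 0.0767] top 0.0839 79
bottle 0.5496 0.1453 r 0.0151 mean [0.5494 0.1447] top 0.0865 99
bottle 0.5262 0.2143 r 0.0203 mean [0.526  0.2144] top 0.0894 177
bottle 0.5039 0.2811 r 0.0141 mean [0.5037 0.2812] top 0.1005 97
green c 0.4912 -0.2087 size 0.088 0.31 yaw 6.58 z90 [0.0056 0.0091 0.0203] 3996
greentop c 0.4898 -0.2046 size 0.082 0.302 yaw 6.63 z90 [0.0173 0.0197 0.0221] 1091
yellow c 0.491 0.3393 size 0.087 0.025 yaw -71.54 z90 [0.0011 0.0195 0.0223] 230
yellow c 0.4717 -0.0426 size 0.086 0.022 yaw -83.6 z90 [0.0035 0.0197 0.0223] 284
white c 0.5412 0.1813 size 0.086 0.306 yaw 17.84 z90 [0.0067 0.0126 0.0211] 2342
bottle 0.573 0.0782 r 0.0128 mean [0.5734 0.078 ] top 0.0858 81
bottle 0.5511 0.1459 r 0.0147 mean [0.5508 0.1457] top 0.0877 115
bottle 0.5271 0.2142 r 0.0199 mean [0.527  0.2146] top 0.0904 203
bottle 0.5051 0.2824 r 0.0143 mean [0.5055 0.2818] top 0.1019 106
```

```bash
python3 -m inch '[[1,0,-0.06,0,-5],[1,0,-0.06,0,-5],[1,0,-0.06,0,-5],[1,0,-0.06,0,-5],[1,0.055,0,0,-5],[1,0.055,0,0,-5],[1,0.055,0,0,-5],[1,0.055,0,0,-5],[1,0.055,0,-0.02,-7],[1,0.057,0,-0.02,-7],[1,0,0,0,0],[1,0,0,0,0]]' 40; python3 - <<'E'
from h import *
s=robot.sense();print(s['joint_pos'],s['eef_rot'])
c=cap("top"); cv2.imwrite('pics/top2.png',cv2.cvtColor(c["pixels"],cv2.COLOR_RGB2BGR))
E
```

```text
time_s: 1.7
tool_pos: [0.5045, 0.2821, 0.1909]
eef_rot: [-1.853, -2.536, 0.002]
force: [-0.7, 0.2, -0.1]
opening: 0.999
grip_force: 0.0
[4.11526152e-01 1.61512320e-01 1.36816172e+00 3.71801012e-04
 1.61345877e+00 1.02614295e-01] [-1.85257659e+00 -2.53587627e+00  1.79464236e-03]
```

View pics/top2.png

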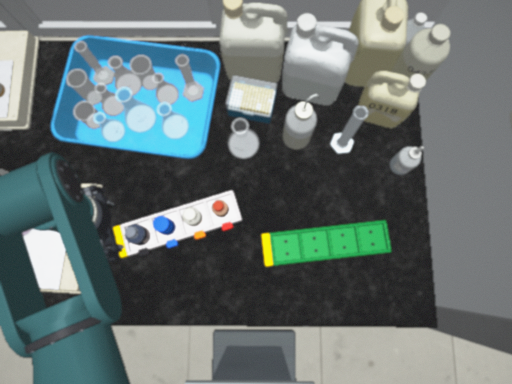

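The gripper is above the dark bottle, with its fingers near (108–122, 225–252) after parallax. I'll descend and grip.

```bash
python3 -m inch '[[1,0,0,-0.04,0],[1,0,0,-0.04,0],[1,0,0,-0.04,0],[1,0,0,-0.025,0],[1,0,0,-0.014,0],[1,0,0,0,0],[1,0,0,0,0]]'; python3 - <<'E'
from h import *
c=cap("scene"); im=cv2.cvtColor(c["pixels"],cv2.COLOR_RGB2BGR)[170:290,60:260]; cv2.imwrite('pics/s3.png',cv2.resize(im,None,fx=3,fy=3))
E
```

```text
time_s: 2.62
tool_pos: [0.5059, 0.2828, 0.0345]
eef_rot: [1.852, 2.535, 0.005]
force: [-0.3, -0.3, 0.1]
opening: 1.005
grip_force: 0.0
```

View pics/s3.png

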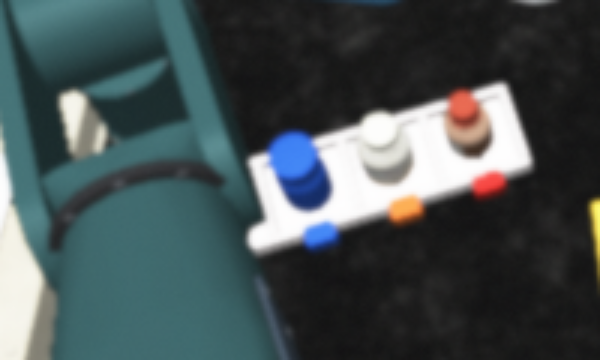

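```bash
python3 -m inch '[[1,0,0,-0.003,0],[-1,0,0,0,0],[-1,0,0,0,0],[-1,0,0,0,0],[-1,0,0,0,0],[-1,0,0,0,0],[-1,0,0,0,0]]' 40
```

```text
time_s: 3.55
tool_pos: [0.5054, 0.2822, 0.0297]
eef_rot: [1.853, 2.536, 0.001]
force: [1.1, -0.4, 2.7]
opening: 0.567
grip_force: 41.9
```

```bash
python3 -m inch '[[-1,0,0,0.02,0],[-1,0,0,0.05,0],[-1,0,0,0.06,0],[-1,0,0,0,0],[-1,-0.02,-0.04,0,0],[-1,-0.02,-0.05,0,0],[-1,-0.01,-0.05,0,0],[-1,0,-0.05,0,0],[-1,0,-0.05,0,0],[-1,0,-0.05,0,0],[-1,0,0,0,0]]'; python3 - <<'E'
from h import *
c=cap("scene"); im=cv2.cvtColor(c["pixels"],cv2.COLOR_RGB2BGR); cv2.imwrite('pics/s4.png',im)
E
```

```text
time_s: 4.92
tool_pos: [0.4535, -0.0105, 0.157]
eef_rot: [-1.859, -2.528, 0.004]
force: [0.6, 0.3, -2.0]
opening: 0.563
grip_force: 42.2
```

View pics/s4.png

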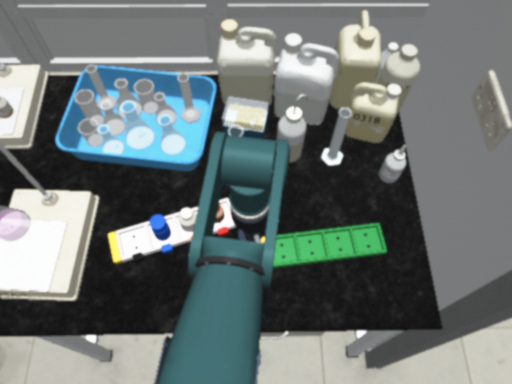

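The dark bottle is held: its place is empty in the picture. I'll go on above the far green place.

```bash
python3 -m inch '[[-1,0.0066,-0.044,0,-2],[-1,0.0066,-0.044,0,-2],[-1,0.0066,-0.044,0,-2],[-1,0.0066,-0.044,0,-2],[-1,0.0066,-0.044,0,-2],[-1,0.0066,-0.044,0,-1],[-1,0.0066,-0.043,0,0],[-1,0,0,-0.03,0],[-1,0,0,0,0],[-1,0,0,0,0],[-1,0,0,0,0]]'
```

```text
time_s: 6.35
tool_pos: [0.502, -0.3143, 0.1307]
eef_rot: [2.085, 2.347, 0.001]
force: [-0.5, -1.0, -2.5]
opening: 0.568
grip_force: 42.2
```

```bash
python3 -m inch '[[-1,0,0,-0.04,0],[-1,0,0,-0.03,0],[-1,0,0,-0.015,0],[-1,0,0,-0.008,0],[-1,0,0,-0.005,0],[-1,0,0,0,0],[-1,0,0,0,0]]'
```

```text
time_s: 7.22
tool_pos: [0.5017, -0.3153, 0.0324]
eef_rot: [2.087, 2.346, 0.0]
force: [0.3, 0.0, -2.0]
opening: 0.564
grip_force: 42.2
```

```bash
python3 -m inch '[[-1,0,0,-0.002,0],[-1,0,0,0,0],[-1,0,0,0,0]]'; python3 -m inch '[[0.3,0,0,0,0],[1,0,0,0,0],[1,0,0,0,0],[1,0,0,0,0],[1,0,0,0.02,0],[1,0,0,0.05,0],[1,0,0,0.06,0],[1,0,0.05,0,2],[1,0,0.05,0,2],[1,0,0.05,0,2],[1,0,0.05,0,2],[1,0,0.05,0,3]]'; python3 - <<'E'
from h import *
c=cap("scene"); im=cv2.cvtColor(c["pixels"],cv2.COLOR_RGB2BGR); cv2.imwrite('pics/s5.png',im)
E
```

```text
time_s: 7.6
tool_pos: [0.5014, -0.3152, 0.0298]
eef_rot: [2.088, 2.346, 0.0]
force: [-0.1, 0.7, -0.9]
opening: 0.567
grip_force: 42.3
time_s: 9.1
tool_pos: [0.5009, -0.0633, 0.1595]
eef_rot: [1.852, 2.537, 0.001]
force: [-0.4, 0.2, -0.3]
opening: 1.003
grip_force: 0.0
```

View pics/s5.png

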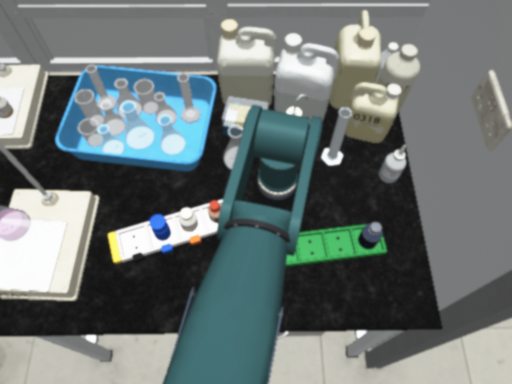

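Dark stands in the far green place (370,235). Next is blue.

```bash
python3 -m inch '[[1,0.0037,0.04,0,0],[1,0.0037,0.04,0,0],[1,0.0037,0.04,0,0],[1,0.0037,0.04,0,0],[1,0.0037,0.04,0,0],[1,0.0037,0.04,0,0],[1,0.0037,0.04,0,0],[1,0,0,0,0],[1,0,0,0,0],[1,0,0,0,0]]'
```

```text
time_s: 10.4
tool_pos: [0.5271, 0.214, 0.1593]
eef_rot: [1.855, 2.535, -0.001]
force: [-0.2, -0.4, -0.0]
opening: 1.001
grip_force: 0.0
```

```bash
python3 -m inch '[[1,0,0,-0.05,0],[1,0,0,-0.05,0],[1,0,0,-0.02,0],[1,0,0,-0.01,0],[1,0,0,0,0],[-1,0,0,0,0],[-1,0,0,0,0],[-1,0,0,0,0],[-1,0,0,0,0],[-1,0,0,0,0],[-1,0,0,0,0]]' 40
```

```text
time_s: 11.78
tool_pos: [0.5281, 0.2155, 0.0309]
eef_rot: [1.852, 2.535, 0.004]
force: [-0.3, 0.3, 6.6]
opening: 0.502
grip_force: 41.2
```

```bash
python3 -m inch '[[-1,0,0,0.02,0],[-1,0,0,0.05,0],[-1,0,0,0.06,0],[-1,-0.004,-0.05,0,-1],[-1,-0.004,-0.05,0,-1],[-1,-0.004,-0.05,0,-1],[-1,-0.004,-0.05,0,-1],[-1,-0.004,-0.05,0,-1],[-1,-0.004,-0.05,0,-2],[-1,-0.004,-0.05,0,-2],[-1,-0.004,-0.05,0,-2],[-1,-0.002,-0.05,0,0]]'; python3 -m inch '[[-1,0,-0.006,-0.03,0],[-1,0,0,0,0],[-1,0,0,0,0],[-1,0,0,0,0]]'
```

```text
time_s: 13.28
tool_pos: [0.4922, -0.2361, 0.1584]
eef_rot: [-2.087, -2.346, -0.0]
force: [0.3, -0.6, -1.1]
opening: 0.506
grip_force: 41.0
time_s: 13.78
tool_pos: [0.4937, -0.2404, 0.1307]
eef_rot: [2.085, 2.347, 0.001]
force: [-0.0, -0.3, -0.9]
opening: 0.501
grip_force: 41.1
```

```bash
python3 -m inch '[[-1,-0.001,-0.001,-0.04,0],[-1,0,0,-0.03,0],[-1,0,0,-0.015,0],[-1,0,0,-0.008,0],[-1,0,0,-0.005,0],[-1,0,0,-0.002,0],[-1,0,0,0,0],[-1,0,0,0,0]]'
```

```text
time_s: 14.78
tool_pos: [0.4927, -0.2422, 0.0309]
eef_rot: [2.087, 2.345, 0.001]
force: [-2.2, 0.7, 6.1]
opening: 0.5
grip_force: 41.7
```

```bash
python3 -m inch '[[0.3,0,0,0,0],[1,0,0,0,0],[1,0,0,0,0],[1,0,0,0,0],[1,0,0,0.02,0],[1,0,0,0.05,0],[1,0,0,0.06,0]]'; python3 -m inch '[[1,0.007,0.05,0,1],[1,0.007,0.05,0,1],[1,0.007,0.05,0,1],[1,0.007,0.05,0,2],[1,0.007,0.05,0,2],[1,0.007,0.05,0,2],[1,0.007,0.05,0,2],[1,0.008,0.037,0,0],[1,0,0,0,0],[1,0,0,0,0],[1,0,0,0,0]]'; python3 - <<'E'
from h import *
c=cap("scene"); im=cv2.cvtColor(c["pixels"],cv2.COLOR_RGB2BGR); cv2.imwrite('pics/s6.png',im)
E
```

```text
time_s: 15.65
tool_pos: [0.4911, -0.2413, 0.159]
eef_rot: [-2.086, -2.344, 0.001]
force: [-0.2, -1.0, 0.1]
opening: 1.001
grip_force: 0.0
time_s: 17.02
tool_pos: [0.549, 0.1439, 0.1593]
eef_rot: [1.856, 2.535, -0.001]
force: [0.0, 0.0, -0.1]
opening: 1.001
grip_force: 0.0
```

View pics/s6.png

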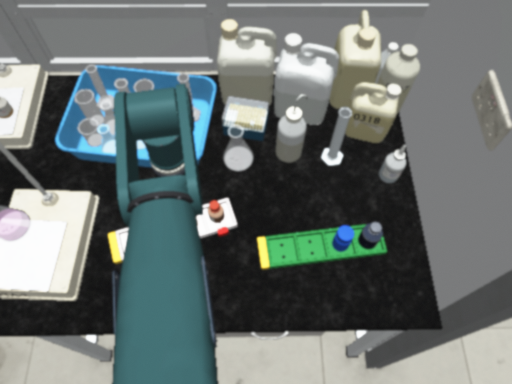

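Blue (343,237) and dark (371,234) stand in the right places. Next is orange.

```bash
python3 -m inch '[[1,0.001,0.001,-0.05,0],[1,0,0,-0.05,0],[1,0,0,-0.02,0],[1,0,0,-0.01,0],[1,0,0,0,0],[-1,0,0,0,0],[-1,0,0,0,0],[-1,0,0,0,0],[-1,0,0,0,0],[-1,0,0,0,0],[-1,0,0,0,0]]' 40
```

```text
time_s: 18.45
tool_pos: [0.5514, 0.1463, 0.031]
eef_rot: [1.852, 2.534, 0.004]
force: [1.1, -0.1, 5.5]
opening: 0.515
grip_force: 41.4
```

```bash
python3 -m inch '[[-1,0,0,0.02,0],[-1,0,0,0.05,0],[-1,0,0,0.06,0],[-1,-0.0095,-0.045,0,-1],[-1,-0.0095,-0.045,0,-1],[-1,-0.0095,-0.045,0,-2],[-1,-0.0095,-0.045,0,-2],[-1,-0.0095,-0.045,0,-2],[-1,-0.0095,-0.045,0,-2],[-1,-0.0095,-0.043,0,-1]]'; python3 -m inch '[[-1,0,0,-0.03,0],[-1,0,0,0,0],[-1,0,0,0,0],[-1,0,0,0,0]]'
```

```text
time_s: 19.7
tool_pos: [0.4824, -0.1679, 0.1584]
eef_rot: [-2.088, -2.345, 0.001]
force: [0.3, -0.2, -0.7]
opening: 0.517
grip_force: 41.1
time_s: 20.2
tool_pos: [0.4843, -0.1665, 0.1305]
eef_rot: [2.086, 2.347, 0.001]
force: [0.1, 0.3, -2.0]
opening: 0.515
grip_force: 41.1
```

```bash
python3 -m inch '[[-1,0,-0.001,-0.04,0],[-1,0,0,-0.03,0],[-1,0,0,-0.015,0],[-1,0,0,-0.008,0],[-1,0,0,-0.005,0],[-1,0,0,-0.002,0],[-1,0,0,0,0],[-1,0,0,0,0]]'; python3 -m inch '[[0.3,0,0,0,0],[1,0,0,0,0],[1,0,0,0,0],[1,0,0,0,0],[1,0,0,0.02,0],[1,0,0,0.05,0],[1,0,0,0.06,0]]'
```

```text
time_s: 21.2
tool_pos: [0.4843, -0.1682, 0.031]
eef_rot: [2.087, 2.346, 0.001]
force: [-2.0, 1.3, 6.3]
opening: 0.517
grip_force: 41.7
time_s: 22.08
tool_pos: [0.4825, -0.1674, 0.1592]
eef_rot: [-2.086, -2.345, 0.001]
force: [1.6, -0.6, 0.7]
opening: 1.001
grip_force: 0.0
```

```bash
python3 -m inch '[[1,0.0145,0.041,0,2],[1,0.0145,0.041,0,2],[1,0.0145,0.041,0,2],[1,0.0145,0.041,0,2],[1,0.0145,0.041,0,2],[1,0.015,0.041,0,1],[1,0,0,0,0],[1,0,0,0,0],[1,0,0,0,0]]'; python3 - <<'E'
from h import *
c=cap("scene"); im=cv2.cvtColor(c["pixels"],cv2.COLOR_RGB2BGR); cv2.imwrite('pics/s7.png',im)
E
```

```text
time_s: 23.2
tool_pos: [0.5708, 0.077, 0.1593]
eef_rot: [1.856, 2.535, -0.001]
force: [0.6, -0.2, 0.7]
opening: 0.997
grip_force: 0.0
```

View pics/s7.png

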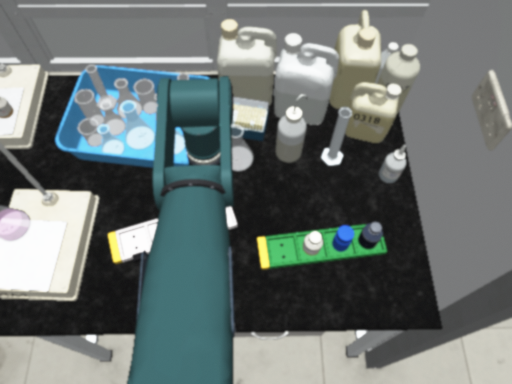

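The orange bottle (313,241) stands in its place. Last is red.

```bash
python3 -m inch '[[1,0.001,0.001,-0.05,0],[1,0,0,-0.05,0],[1,0,0,-0.02,0],[1,0,0,-0.01,0],[1,0,0,0,0],[-1,0,0,0,0],[-1,0,0,0,0],[-1,0,0,0,0],[-1,0,0,0,0],[-1,0,0,0,0],[-1,0,0,0,0]]' 40
```

```text
time_s: 24.62
tool_pos: [0.5731, 0.0792, 0.0309]
eef_rot: [1.852, 2.535, 0.003]
force: [-0.4, -0.1, 5.2]
opening: 0.472
grip_force: 40.9
```

```bash
python3 -m inch '[[-1,0,0,0.02,0],[-1,0,0,0.05,0],[-1,0,0,0.06,0],[-1,-0.0194,-0.0345,0,-2],[-1,-0.0194,-0.0345,0,-2],[-1,-0.0194,-0.0345,0,-2],[-1,-0.0194,-0.0345,0,-2],[-1,-0.0194,-0.0345,0,-3],[-1,0,0,-0.03,0],[-1,0,0,0,0],[-1,0,0,0,0],[-1,0,0,0,0]]'
```

```text
time_s: 26.12
tool_pos: [0.4758, -0.0931, 0.1304]
eef_rot: [2.086, 2.347, 0.001]
force: [-0.3, 0.1, -0.6]
opening: 0.471
grip_force: 40.7
```

```bash
python3 -m inch '[[-1,0,-0.001,-0.04,0],[-1,0,0,-0.03,0],[-1,0,0,-0.015,0],[-1,0,0,-0.008,0],[-1,0,0,-0.005,0],[-1,0,0,-0.002,0],[-1,0,0,0,0],[-1,0,0,0,0]]'; python3 -m inch '[[0.3,0,0,0,0],[1,0,0,0,0],[1,0,0,0,0],[1,0,0,0,0],[1,0,0,0.02,0],[1,0,0,0.05,0],[1,0,0,0.06,0],[1,-0.02,0.06,0.02,0],[1,-0.03,0.06,0.02,0],[1,-0.03,0.06,0,0],[1,-0.03,0.06,0,0],[1,-0.03,0.06,0,0]]'; python3 -m inch '[[1,0,0.05,0,5],[1,0,0.05,0,5],[1,0,0,0,0],[1,0,0,0,0]]'; python3 - <<'E'
from h import *
for n in("scene","top"):
    c=cap(n); im=cv2.cvtColor(c["pixels"],cv2.COLOR_RGB2BGR); cv2.imwrite('pics/%s8.png'%n,im)
    W=world(c); z=W[...,2]
    m=(z>.04)&(z<.13)&(W[...,0]>.42)&(W[...,0]<.56)&(W[...,1]<-.05)&(W[...,1]>-.38)
    k,l,s,_=cv2.connectedComponentsWithStats(m.astype(np.uint8))
    for i in range(1,k):
        if s[i,4]<40: continue
        P=W[l==i]; t=np.sort(P[:,2])[-40:].mean(); print(n,P[P[:,2]>t-.006].mean(0).round(4),'top',t.round(4))
E
```

```text
time_s: 27.12
tool_pos: [0.4758, -0.0946, 0.0308]
eef_rot: [2.087, 2.346, 0.001]
force: [-2.4, 0.6, 5.7]
opening: 0.47
grip_force: 41.3
time_s: 28.62
tool_pos: [0.3445, 0.185, 0.1963]
eef_rot: [2.089, 2.346, 0.002]
force: [0.7, -1.1, 0.6]
opening: 1.0
grip_force: 0.0
time_s: 29.12
tool_pos: [0.3454, 0.283, 0.1957]
eef_rot: [1.876, 2.52, -0.002]
force: [0.2, -0.2, -0.3]
opening: 0.997
grip_force: 0.0
scene [ 0.4992 -0.3141  0.0991] top 0.101
scene [ 0.4896 -0.2431  0.0871] top 0.0895
scene [ 0.4811 -0.1687  0.085 ] top 0.087
scene [ 0.4738 -0.0962  0.0829] top 0.0846
top [ 0.5017 -0.314   0.1   ] top 0.1018
top [ 0.4922 -0.242   0.088 ] top 0.0902
top [ 0.4828 -0.1684  0.0863] top 0.0881
top [ 0.4754 -0.0957  0.0845] top 0.0859
```

View pics/top8.png

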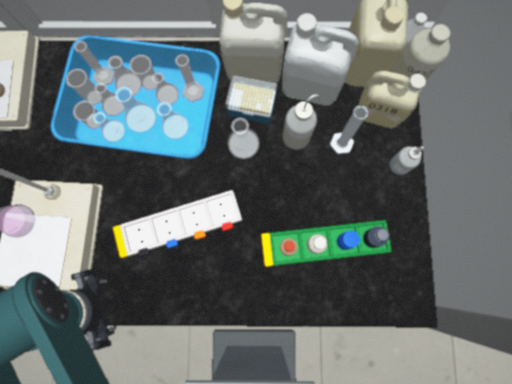

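All four bottles stand upright in the green rack, from the yellow end: red (289,246), white-capped orange (318,243), blue (348,239) and dark (377,237). Their tops are at the same heights as in the white rack, the glassware has not moved, and the arm is clear.

```bash
python3 -c "
from cell import robot
print(robot.sign_off())"
```

```text
the job is handed in; nothing more can be done
None
```

The job is handed in: all four bottles stand upright and fully down in the green rack in reverse order (red, orange, blue, dark from the yellow end), the glassware has not moved, and the robot's clock read about 29 s.

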